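# Open the extendable tin rack by one hole and stand the yerbera in it

## Robot

A 6-joint arm with a two-finger parallel gripper is mounted at the origin on the work surface. World frame = base frame: x ahead of the robot, y to its left, z up, the work surface at z = 0. Lengths are in m, angles in rad, forces in N, time in s.
With the tool pointing down it reaches from about 0.4 to 0.925 m from the base axis. Payload 12.5 kg.
Tool frame: the origin (TCP) lies between the finger pads; the fingertips stand 8 mm ahead of it and the grasp point (between the pads) lies 11 mm behind it; z points along the fingers, y is the line along which they close (so a half turn about z gives the same grasp; the last joint's range is limited). The gripper opens to 95 mm and grips with 3 to 60 N. Pads are 20 mm wide; open, the fingers measure 119 mm over their backs; the gripper's body (75 mm by 180 mm) begins 59 mm behind the grasp point.
Start: joints at [1.152, 0.491, 1.559, -0, 1.092, -0.106], TCP at [0.192, 0.595, 0.223] pointing down, gripper open.
Joint ranges: [-3.1, 3.1], [-0.84, 2.19], [0.05, 2.79], [-1.13, 4.28], [0.06, 2.93], [-2.69, 2.69]. Speed limits (rad/s): [2.22, 2.22, 2.79, 3.14, 3.14, 3.14].

## Interface

Orientations are given as a rotation vector (axis times angle).
In Python, from station import bot gives the robot as it stands.
- The arm moves only by the tool send_rows, never from a script. Its argument "steps" is a list of rows, each a list of 5 numbers: the shift along the tool's x, y, z in cm, then the turn about the tool's z in rad, then the finger opening in cm, from 0 to 9.51. A call has 1 to 8 rows; each row is the pose to reach, as a shift and turn from the pose commanded when the call began, along the tool's axes at that moment; what a row does not reach only later rows make up. A row lasts 1/10 s, in which the tool goes at most 50 mm and 8.59 degrees, less where a joint would pass 70% of its speed; a pose out of reach is approached as far as the arm can. A call with a gripper value outside its range is refused whole. The fingers move at their own pace and stop on an object; "force" is the grip in N (left out, the last holds). Time passes only in rows, so rows that repeat a pose let the fingers close. It gives the time, the measured TCP pose, the force, the opening and the grip force at its end, in the units of the state.
- bot.get_state(): the state, without advancing time (a new reading comes with each control period).
- bot.get_image(name): name is "side" or "top"; returns (picture, depth): 480x640x3 uint8, red, green, blue; 480x640 float32, m along the optical axis (not along the pixel's ray), 0 where there is no reading.
- bot.camera_model(name): a dict with "camera_matrix" (3x3 intrinsics, pixels), "origin" and "rotation" of the camera in the world. Camera axes: x right, y down, z forward; pixel columns grow to the right and rows downward; lengths in m; the calibration is good to about 2 mm. A picture is of the moment at which its call begins. camera_model takes no time and is no camera call.
- bot.finish_job(): hands the job in; it is judged then, once.
The state is a dict: "t": time; "joint_positions": joint angles; "joint_velocities": joint speeds; "tau": joint torques, N m; "ee_pos": TCP position; "tcp_rot": TCP orientation; "ft_force": force on the tool from outside, world axes, zero at the start; "torque": the same for the moment, N m; "opening": finger opening in m; "grasp_force": force on a finger pad.
Only numpy, scipy, OpenCV 4.12 (cv2) and the standard library are available. Lean on these libraries where they do the work, as an engineer would, in place of code of your own. Each camera call takes 0.05 s, during which the arm holds its last target. There are 200 camera calls.

## Task

Make room in the extendable rack for the green yerbera: press the rack's spring pin flush and slide the blue outer tube outwards to the very next hole, until the pin snaps up through it. Then carry the yerbera upright into the widened bay and set it down gently on the flap, square between the two pine end plates and not sticking out in front of them, and let go. Leave the sugar canister, the glass bowl and the gourd in its holder where they stand.

Things in the scene. Friction and masses are not known exactly. Their poses are not given: they have to be found in the camera images.
- rack: Extendable tin rack, fixed. Origin on the flap (z 0); x points from the bay's open front to the tube behind, y along the tube, the way it slides out. Pine end plates 12 mm thick, 76 high, x -45 to 68 mm: fixed one at y -112 to -100, sliding one at y -28 to -16 at the start. Steel inner tube (20 mm square, fixed) on the line x 55, z 30, from y -112 to a pine foot (48 mm high) at y 200 to 214.
- outer_tube (a joint): How far the blue outer tube, with the sliding plate, is out, m: 0 = pin in the first hole (start, bay 72 mm wide), 0.036 = next hole (bay 108 mm), 0.072 = last. Tube 26 mm square, flat top 43 mm above the flap, wall 2.5 mm, from rack y -28 to 115 at the start; three 12 mm holes in its top, 36 mm apart. Locked by the pin with 1 mm play each way; friction about 2 N when free.
- pin (a joint): How far the spring pin is pressed, m: 0 = up, 6 mm proud of the tube; 0.006 = flush; 0.0085 = wholly under the wall. It sits in the fixed inner tube and does not slide. 4 N to start, 6 N at flush. Pressed flush within 1 mm, its round head dips under the hole's edge when the tube is pushed along, rides under the wall and springs up in the next hole, stopping the tube.
- pin_top (a point): Top of the round-headed steel spring pin (diameter 10 mm), at rack x 55, y 86 mm, 49 mm above the flap when up; moves down with it.
- next_hole (a point): Centre of the next hole, on the outer tube's top; 36 mm from the pin towards the sliding plate (-y) at the start, slides with the tube.
- thumb_stop (a point): Middle of the upright face of the raised thumb stop on the black collar at the outer tube's end: 32 mm wide, 9 mm high above the tube's top, 15 mm thick, 14 mm outwards (+y) of the first hole's centre; slides with the tube. A fingertip pressing the pin can push outwards against it to slide the tube.
- bay (a point): Centre of the widened bay's floor, on the flap: midway between the end plates once the tube is in the next hole (rack x 0, y -46 mm). Same axes as the rack; fixed.
- yerbera: Green plastic yerbera (mate tin) with a darker clip-on lid, loose, 0.3 to 0.6 kg. Origin at the centre of its underside. Body 60 mm (own x) by 88 mm (own y), 100 mm high; lid 64 by 92 mm, top at 122 mm, spout cover to 128 mm. Its long side goes along the rack's y, either way round. Best gripped across the 60 mm, just below the lid.
- sugar_canister: Cream sugar canister with a wooden lid and knob, 60 by 80 by 122 mm, origin at the centre of its underside. A bystander; it and the yerbera may have swapped places.
- glass_bowl: Small glass bowl, 96 mm across, 42 mm high, origin at the centre of its underside. A bystander.
- gourd_holder: Rubberwood gourd holder with the gourd in it, 92 mm across, 109 mm high in all, origin at the centre of its underside. A bystander.
Mind the look-alikes: they are no part of the job. There is more than one size of the yerbera; the one meant has the size given above.

How it is judged:
By the outcome, as a careful person would: the job done as asked, in the order asked, and still so for the second after the job is handed in, with the robot touching nothing.
It also fails if it takes over 58 s, if anything falls off the work surface, if the arm or the gripper's body presses on something with over 40 N, if the wrist force passes 120 N, or if a joint passes its speed limit or range.

## Working session

There is one attempt and no reset: what is moved stays moved. The work goes in short steps, Python scripts to look and compute and a tool call to move; the robot and the scene stay as the last step left them, time stands still between calls to the robot, and variables do not carry over. Pictures are saved under pics/ and viewed, at most 10 in all, crops included, and the job is handed in when it is done.

Besides the shell and the picture viewer there is one more tool, called after "Request:" by a JSON object that holds its "api" and its "payload". send_rows: Moves the arm, as the interface text tells. Its arguments: {"type":"object","properties":{"steps":{"type":"array","items":{"type":"array","items":{"type":"number"}}},"force":{"type":"number"}},"required":["steps"]}

```bash
mkdir -p pics
cat > h.py <<'E'
import numpy as np, cv2
from station import bot
def shot(n):
    im,d=bot.get_image(n); np.savez(f'{n}.npz',im=im,d=d); return im,d
def load(n):
    z=np.load(f'{n}.npz'); return z['im'],z['d']
def pts(n,d):
    c=bot.camera_model(n);K=c['camera_matrix'];K=np.array(K);R=np.array(c['rotation']);o=np.array(c['origin'])
    if R.ndim==1: R=cv2.Rodrigues(R)[0]
    v,u=np.mgrid[:480,:640]
    r=np.stack([(u-K[0,2])/K[0,0],(v-K[1,2])/K[1,1],np.ones(u.shape)],-1)
    return (r*d[...,None])@R.T+o
def ray(n,u,v,z):
    c=bot.camera_model(n);K=np.array(c['camera_matrix']);R=np.array(c['rotation']);o=np.array(c['origin'])
    r=R@np.array([(u-K[0,2])/K[0,0],(v-K[1,2])/K[1,1],1]); return o+r*(z-o[2])/r[2]
E
python3 - <<'E'
from h import *
for n in('top','side'):
    im,d=shot(n); cv2.imwrite(f'pics/{n}1.png',im[...,::-1])
    print(n,bot.camera_model(n))
print(bot.get_state())
E
```

```text
top {'camera_matrix': array([[437.74007655,   0.        , 317.11298928],
       [  0.        , 437.74007655, 237.45036494],
       [  0.        ,   0.        ,   1.        ]]), 'origin': array([0.32506357, 0.00236576, 0.91201842]), 'rotation': array([-2.17283546,  2.04786779, -0.21633672])}
side {'camera_matrix': array([[504.6099013 ,   0.        , 321.68379974],
       [  0.        , 504.6099013 , 244.88906627],
       [  0.        ,   0.        ,   1.        ]]), 'origin': array([ 0.08226852, -0.72758733,  0.62550914]), 'rotation': array([-2.10626519,  0.57486238, -0.27704705])}
{'t': 0.1, 'joint_positions': array([ 1.15242836e+00,  4.91475083e-01,  1.55939816e+00, -1.42764729e-05,
        1.09171092e+00, -1.05587536e-01]), 'joint_velocities': array([-0.00107028, -0.00167128, -0.00174258, -0.00183245, -0.00063281,
       -0.00162284]), 'tau': array([ 2.39241890e-03, -6.13621902e+01, -2.58604056e+01,  6.93866378e-02,
        4.70067852e-02, -6.14469968e-05]), 'ee_pos': array([0.192202  , 0.59448646, 0.22213189]), 'tcp_rot': array([-4.89265685e-01, -3.10301219e+00,  1.50935428e-03]), 'ft_force': array([-0.22815043,  0.1346005 ,  0.0243932 ]), 'torque': array([ 0.02812517, -0.0138153 , -0.01607287]), 'grasp_force': 0.0, 'opening': 0.09507942004921817}
```

View pics/top1.png

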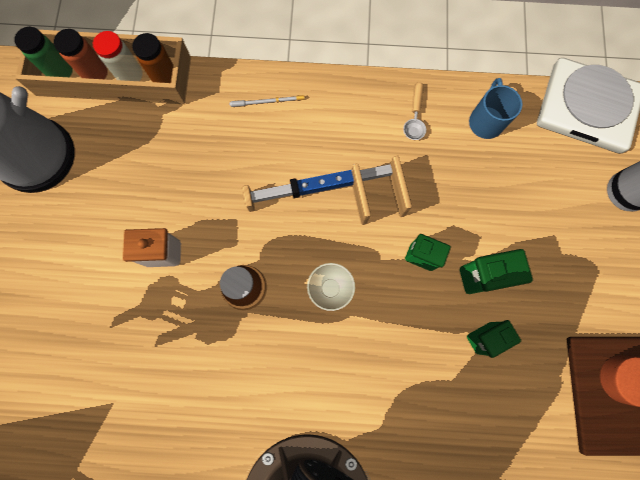

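View pics/side1.png

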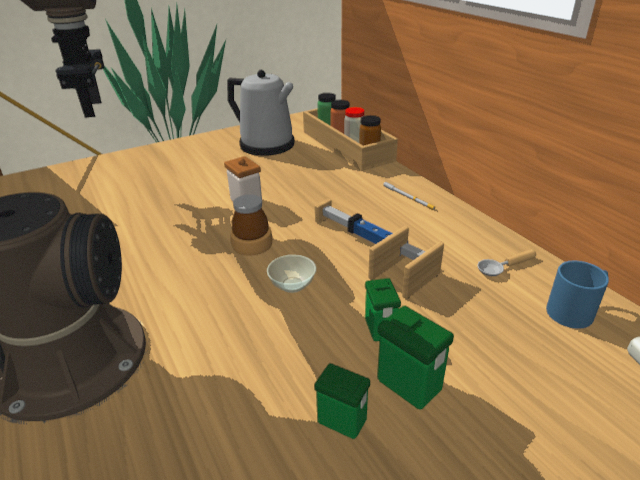

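The top view shows the rack: fixed plate at (401,187), sliding plate at (361,193), collar at (296,188), foot at (249,197). Three green tins could be the yerbera: A (428,251), B (497,271) and C (494,338). The canister is at (146,245), the gourd at (241,286) and the bowl at (331,287). Next I'll measure the tins' sizes and the rack.

Run:
```python
from h import *
im,d=load('top'); P=pts('top',d); hsv=cv2.cvtColor(im,cv2.COLOR_RGB2HSV)
g=cv2.inRange(hsv,(50,110,25),(80,255,255)); g[:150]=0
n,l,s,c=cv2.connectedComponentsWithStats(g)
for i in range(1,n):
    if s[i,4]<300: continue
    Q=P[l==i]; z=Q[:,2]; zt=np.percentile(z,95)
    hist=np.histogram(z,bins=np.arange(0,.25,.004)); big=[(round(b,3),k) for k,b in zip(*hist) if k>15]
    # lid level
    for lo in (.6*zt,):
        T=Q[z>zt-.03]; 
        r=cv2.minAreaRect((T[:,:2]*1000).astype(np.float32)); print(c[i],s[i,4],zt,z.max(),'rect',np.round(r[0]),np.round(r[1]),r[2],big)
b=cv2.inRange(hsv,(100,120,50),(125,255,255)); b[:150]=0;b[210:]=0
Q=P[b>0]; print('blue z',np.percentile(Q[:,2],[5,50,95])); T=Q[abs(Q[:,2]-np.median(Q[:,2]))<.004]
r=cv2.minAreaRect((T[:,:2]*1000).astype(np.float32));print(r, len(T))
for u,v in((401,187),(361,193),(249,197),(296,188),(296,183),(321,182),(339,179),(338,181),(306,184)): print(u,v,P[v,u])
x=im[140:230,230:450]; x=cv2.resize(x,None,fx=3.5,fy=3.5,interpolation=cv2.INTER_CUBIC)
y=im[220:370,390:550]; y=cv2.resize(y,None,fx=1.7,fy=1.7)
o=np.zeros((600,800,3),np.uint8);o[:x.shape[0],:x.shape[1]]=x; o[320:320+y.shape[0],:y.shape[1]]=y
ims,_=load('side'); k=cv2.resize(ims[190:300,300:450],None,fx=2.5,fy=2.5); o[320:320+275,290:290+375]=k
cv2.imwrite('pics/crop1.png',o[...,::-1])
```

```text
[427.66950758 252.62594697] 1056 0.09325229766346377 0.9120184223352704 rect [ 404. -127.] [ 72. 296.] 45.153350830078125 [(np.float64(0.012), np.int64(18)), (np.float64(0.024), np.int64(20)), (np.float64(0.028), np.int64(17)), (np.float64(0.032), np.int64(16)), (np.float64(0.036), np.int64(18)), (np.float64(0.044), np.int64(18)), (np.float64(0.052), np.int64(19)), (np.float64(0.056), np.int64(17)), (np.float64(0.06), np.int64(16)), (np.float64(0.064), np.int64(16)), (np.float64(0.076), np.int64(19)), (np.float64(0.08), np.int64(21)), (np.float64(0.084), np.int64(310)), (np.float64(0.088), np.int64(363)), (np.float64(0.092), np.int64(93))]
[496.6075595  271.33457769] 2143 0.1288437917018474 0.9120184223352704 rect [ 410. -184.] [ 63. 404.] 15.608358383178711 [(np.float64(0.012), np.int64(22)), (np.float64(0.016), np.int64(17)), (np.float64(0.02), np.int64(20)), (np.float64(0.024), np.int64(21)), (np.float64(0.028), np.int64(20)), (np.float64(0.036), np.int64(23)), (np.float64(0.04), np.int64(23)), (np.float64(0.044), np.int64(24)), (np.float64(0.048), np.int64(20)), (np.float64(0.052
[... 1139 characters left out ...]
np.int64(20)), (np.float64(0.08), np.int64(26)), (np.float64(0.084), np.int64(367)), (np.float64(0.088), np.int64(361)), (np.float64(0.092), np.int64(104))]
blue z [0.02717528 0.04327858 0.04625419]
((629.0474243164062, 0.53759765625), (27.001447677612305, 113.82669830322266), 15.255582809448242) 589
401 187 [ 0.61377027 -0.15197794  0.07467356]
361 193 [ 0.59550114 -0.07214541  0.07749648]
249 197 [0.58265388 0.15476551 0.04809742]
296 188 [0.60596949 0.05932399 0.05356433]
296 183 [0.61591416 0.0599061  0.05590492]
321 182 [0.62665901 0.00895111 0.03995174]
339 179 [ 0.63549741 -0.02830924  0.03997829]
338 181 [ 0.62982674 -0.02632541  0.04325809]
306 184 [0.61806672 0.03968253 0.04684299]
```

View pics/crop1.png

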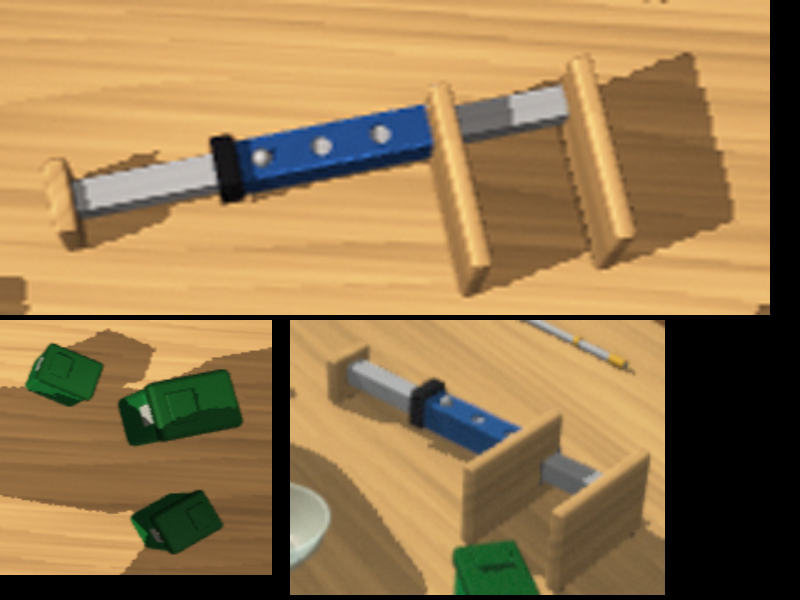

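Crop: tin B (497,271) is the only one about 122/128 mm high; A and C are about 90 mm. So B is the yerbera, subject to the lid-size check. The pin is at the first hole, crop (262,157), which is about pixel (305,185). Next I'll measure it accurately.

Run:
```python
from h import *
im,d=load('top'); P=pts('top',d); hsv=cv2.cvtColor(im,cv2.COLOR_RGB2HSV)
X,Y,Z=P[...,0],P[...,1],P[...,2]; ok=(d>.3)
def rect(m,name,zz):
    m=m.astype(np.uint8); n,l,s,c=cv2.connectedComponentsWithStats(m)
    for i in range(1,n):
        if s[i,4]<60: continue
        v,u=np.nonzero(l==i); q=np.array([ray('top',a,b,zz)[:2] for a,b in zip(u,v)])*1000
        r=cv2.minAreaRect(q.astype(np.float32)); e=np.linalg.svd(q-q.mean(0),full_matrices=False)[2][0]
        print(name,'rectc',np.round(r[0],1),np.round(r[1],1),round(r[2],1),'mean',np.round(q.mean(0),1),'yaw',np.degrees(np.arctan2(e[1],e[0])),len(q),np.median(Z[l==i]))
reg=(X>.52)&(X<.72)&(Y>-.22)&(Y<.2)&ok
rect(reg&(Z>.066)&(Z<.085),'plates',.076)
b=(cv2.inRange(hsv,(100,120,50),(125,255,255))>0)
rect(reg&b&(hsv[...,2]>110)&(Z>.037)&(Z<.05),'blue',.043)
g=(cv2.inRange(hsv,(50,110,25),(80,255,255))>0)
rect(g&(Z>.112)&(Z<.135)&(X>.3)&(X<.55),'lid',.122)
# pin/holes bright blobs in blue region
grey=(hsv[...,1]<90)&(hsv[...,2]>110)&reg&(Z>.028)&(Z<.056)
n,l,s,c=cv2.connectedComponentsWithStats(grey.astype(np.uint8))
for i in range(1,n):
    if s[i,4]>5: print('grey',c[i],s[i],ray('top',*c[i],.046),ray('top',*c[i],.040))
dark=(hsv[...,2]<45)&reg&(Z>.04)&(Z<.06); rect(dark,'collar',.052)
for name,u,v in(('bowl',331,287),('gourd',241,286),('can',146,240)): print(name,P[v,u])
```

```text
Traceback (most recent call last):
  File "h.py", line 15, in ray
    r=R@np.array([(u-K[0,2])/K[0,0],(v-K[1,2])/K[1,1],1]); return o+r*(z-o[2])/r[2]
                                                                               ~^^^
IndexError: invalid index to scalar variable.
```

```bash
sed -i '/^def ray/,$ s/o=np.array(c\[.origin.\])$/o=np.array(c["origin"]); R=cv2.Rodrigues(R)[0] if R.ndim==1 else R/' h.py
cat > m.py <<'E'
from h import *
im,d=load('top'); P=pts('top',d); hsv=cv2.cvtColor(im,cv2.COLOR_RGB2HSV)
X,Y,Z=P[...,0],P[...,1],P[...,2]; ok=(d>.3)
def rect(m,name,zz):
    m=m.astype(np.uint8); n,l,s,c=cv2.connectedComponentsWithStats(m)
    for i in range(1,n):
        if s[i,4]<60: continue
        v,u=np.nonzero(l==i); q=np.array([ray('top',a,b,zz)[:2] for a,b in zip(u,v)])*1000
        r=cv2.minAreaRect(q.astype(np.float32)); e=np.linalg.svd(q-q.mean(0),full_matrices=False)[2][0]
        print(name,'rectc',np.round(r[0],1),np.round(r[1],1),round(r[2],1),'mean',np.round(q.mean(0),1),'yaw',np.degrees(np.arctan2(e[1],e[0])),len(q),np.median(Z[l==i]))
reg=(X>.52)&(X<.72)&(Y>-.22)&(Y<.2)&ok
rect(reg&(Z>.066)&(Z<.085),'plates',.076)
b=(cv2.inRange(hsv,(100,120,50),(125,255,255))>0)
rect(reg&b&(hsv[...,2]>110)&(Z>.037)&(Z<.05),'blue',.043)
g=(cv2.inRange(hsv,(50,110,25),(80,255,255))>0)
rect(g&(Z>.112)&(Z<.135)&(X>.3)&(X<.55),'lid',.122)
grey=(hsv[...,1]<90)&(hsv[...,2]>110)&reg&(Z>.028)&(Z<.056)
n,l,s,c=cv2.connectedComponentsWithStats(grey.astype(np.uint8))
for i in range(1,n):
    if s[i,4]>5: print('grey',c[i],s[i],ray('top',*c[i],.046),ray('top',*c[i],.040))
dark=(hsv[...,2]<45)&reg&(Z>.04)&(Z<.06); rect(dark,'collar',.052)
E
python3 m.py
python3 - <<'E'
from h import *
im,d=load('top'); P=pts('top',d)
for name,u,v in(('bowl',331,287),('gourd',241,286),('can',146,240)): print(name,P[v,u])
E
```

```text
plates rectc [ 624.1 -152.8] [113.6  14.5] 15.1 mean [ 623.3 -153.3] yaw -164.9522624144487 374 0.07598690174125322
plates rectc [602.1 -72.5] [113.5  13.5] 15.2 mean [601.5 -72.8] yaw -164.971848395243 357 0.07604491992812512
blue rectc [630.2  -2.7] [ 25.7 107.5] 15.3 mean [630.8  -4.6] yaw 105.30886893922545 515 0.043825528074126985
lid rectc [ 451.6 -332.3] [62.1 92.3] 14.5 mean [ 451.4 -332.8] yaw 104.73807606919081 1689 0.12238309317324514
grey [383.11724138 169.6       ] [375 164  18  12 145] [ 0.65952654 -0.11917618  0.046     ] [ 0.66184379 -0.12001825  0.04      ]
grey [367.5        168.66666667] [365 168   6   2   6] [ 0.65962381 -0.08649954  0.046     ] [ 0.66194173 -0.08711523  0.04      ]
grey [365.25       175.91666667] [362 175   8   3  12] [ 0.64338441 -0.08237948  0.046     ] [ 0.64558982 -0.08296661  0.04      ]
grey [338.42105263 177.94736842] [336 176   6   5  19] [ 0.6355818  -0.02678265  0.046     ] [ 0.63773315 -0.0269846   0.04      ]
grey [321.66666667 181.14285714] [320 179   5   5  21] [0.62651664 0.00762932 0.046     ] [0.62860519 0.00766579 0.04      ]
g
[... 293 characters left out ...]
ourd [0.39457331 0.14345454 0.10776702]
can [0.46764624 0.32432191 0.11937479]Traceback (most recent call last):
  File "m.py", line 21, in <module>
    dark=(hsv[...,2]<45)&reg&(Z>.04)&(Z<.06); rect(dark,'collar',.052)
                                              ~~~~^^^^^^^^^^^^^^^^^^^^
  File "m.py", line 8, in rect
    v,u=np.nonzero(l==i); q=np.array([ray('top',a,b,zz)[:2] for a,b in zip(u,v)])*1000
                                      ~~~^^^^^^^^^^^^^^
  File "h.py", line 14, in ray
    c=bot.camera_model(n);K=np.array(c['camera_matrix']);R=np.array(c['rotation']);o=np.array(c["origin"]); R=cv2.Rodrigues(R)[0] if R.ndim==1 else R
ValueError: time passes only in moves, steps and waits
```

Tin B's lid measures 62 x 92 mm at 122 mm height, so B is the right tin. Rack yaw is about 15.1°, origin about (0.586,-0.054), pin about (0.6165,0.044). The yerbera is at (0.4515,-0.3325), yaw 14.7°.

I'll use a single tool orientation throughout: tool y along rack x, tool x along rack +y.

```bash
cat > go.py <<'E'
# usage: go.py x y z yawdeg(of tool y)
import sys; from h import *
a=list(map(float,sys.argv[1:])); s=bot.get_state()
R=cv2.Rodrigues(s['tcp_rot'])[0]
d=R.T@(np.array(a[:3])-s['ee_pos'])*100
yaw=np.degrees(np.arctan2(R[1,1],R[0,1])); print('shift cm',d.round(2),'turn',np.radians(yaw-a[3]).round(3),'yaw',yaw.round(2),'tilt',R[:,2].round(4),'t',s['t'])
E
python3 go.py 0.6165 0.0438 0.12 15.1
```

```text
shift cm [-57.32 -39.33  10.25] turn 0.994 yaw 72.08 tilt [-4.e-04 -9.e-04 -1.e+00] t 0.1
```

Request:
{"api": "send_rows", "payload": {"steps": [[-4,-3,0,0.14,0],[-8,-5.5,0,0.28,0],[-12,-8,0,0.42,0],[-16,-11,0,0.56,0],[-20,-13.7,0,0.7,0],[-24,-16.5,0,0.84,0],[-28,-19.2,0,0.994,0],[-32,-22,0,0.994,0]], "force": 20}}

```text
t: 0.9
ee_pos: [0.4299, 0.2852, 0.2226]
tcp_rot: [-1.916, -2.489, 0.0]
ft_force: [1.0, 1.2, -0.3]
opening: 0.0363
grasp_force: 0.0
```

```bash
python3 go.py 0.6165 0.0438 0.12 15.1
```

```text
shift cm [-28.11  11.86  10.26] turn -0.005 yaw 14.82 tilt [-1.e-04  1.e-04 -1.e+00] t 0.9
```

Request:
{"api": "send_rows", "payload": {"steps": [[-4,1.7,0,0,0],[-8,3.4,0,0,0],[-12,5.1,1,0,0],[-16,6.8,3,0,0],[-20,8.5,5,0,0],[-24,10.2,7,0,0],[-28,11.8,9,0,0],[-28,11.8,10,-0.005,0]]}}

```text
t: 1.7
ee_pos: [0.6179, 0.0435, 0.1203]
tcp_rot: [-1.908, -2.495, 0.001]
ft_force: [-0.6, 0.5, -1.1]
opening: 0.0001
grasp_force: 0.0
```

Request:
{"api": "send_rows", "payload": {"steps": [[0,0,0,0,0],[0,0,0,0,0]]}}

```text
t: 1.9
ee_pos: [0.6156, 0.0481, 0.1228]
tcp_rot: [-1.903, -2.499, 0.0]
ft_force: [0.3, -0.6, 0.0]
opening: 0.0003
grasp_force: 0.0
```

```bash
python3 go.py 0.6162 0.0448 0.063 15.1
python3 - <<'E'
from h import *
im,_=shot('top'); im2,_=shot('side')
a=cv2.resize(im[130:230,230:420],(760,400)); b=cv2.resize(im2[180:290,300:450],None,fx=2,fy=1.8)
o=np.zeros((600,760,3),np.uint8);o[:400]=a;o[402:402+198,:300]=b[:198]
cv2.imwrite('pics/pin1.png',o[...,::-1])
E
```

```text
shift cm [-0.33 -0.02  5.98] turn 0.006 yaw 15.43 tilt [-6.e-04  2.e-04 -1.e+00] t 1.9
```

View pics/pin1.png

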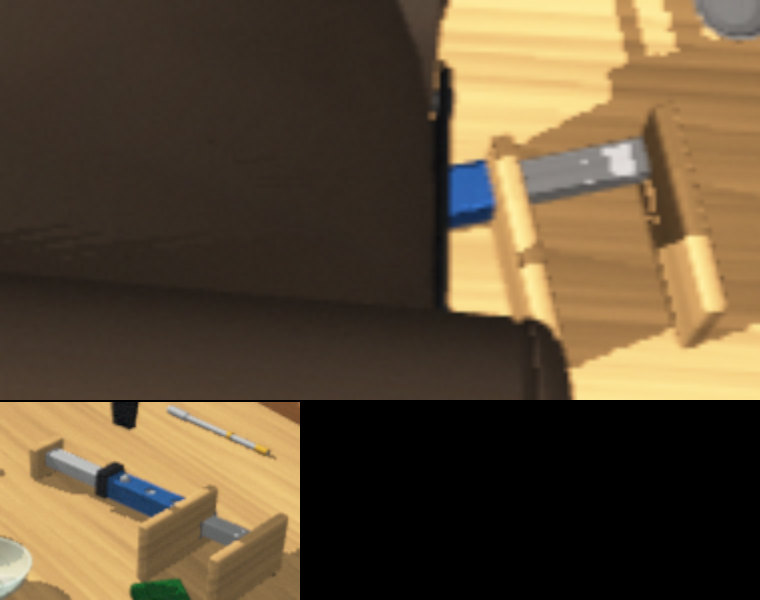

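The arm blocks the top view. The side view shows the fingertip (125,410 in the picture) still above and behind the pin, with the collar at (110,478) clear. I'll lower it to just above the pin.

Request:
{"api": "send_rows", "payload": {"steps": [[-0.1,0,2,0.006,0],[-0.3,0,4,0.006,0],[-0.3,0,5.5,0.006,0],[-0.3,0,5.8,0.006,0],[-0.3,0,5.8,0.006,0],[-0.3,0,5.8,0.006,0]]}}

```text
t: 2.6
ee_pos: [0.6173, 0.0448, 0.0655]
tcp_rot: [1.91, 2.493, 0.001]
ft_force: [-1.3, -0.4, 0.3]
opening: 0.0004
grasp_force: 0.0
```

```bash
python3 go.py 0.6162 0.0448 0.0515 15.1
python3 - <<'E'
from h import *
im2,_=shot('side')
cv2.imwrite('pics/pin2.png',cv2.resize(im2[170:270,310:430],None,fx=6,fy=6,interpolation=cv2.INTER_CUBIC)[:600,...,::-1])
E
```

```text
shift cm [ 0.03 -0.1   1.4 ] turn -0.0 yaw 15.09 tilt [ 0.0013  0.     -1.    ] t 2.6
```

View pics/pin2.png

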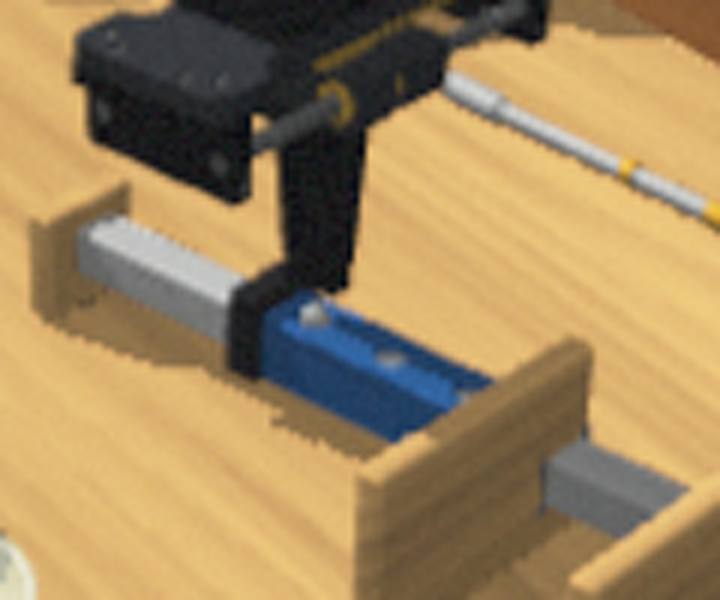

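The fingertip (crop 320,290) hovers close to the pin head (crop 315,310). I'll check this by projection.

Run:
```python
from h import *
c=bot.camera_model('side');R=cv2.Rodrigues(np.array(c['rotation']))[0]
def pr(p): return (cv2.projectPoints(np.array([p],float),cv2.Rodrigues(R.T)[0],-R.T@c['origin'],c['camera_matrix'],None)[0].ravel()-[310,170])*6
ex=np.array([.9655,.2605,0]);ey=np.array([-.2605,.9655,0])
print('pin',pr([.6165,.0438,.047]))
T=np.array([.6173,.0448,.0575])
for a in(-12,12):
  for b in(-10,10): print('tip corner rackx',a,'racky',b,pr(T+ex*a/1000+ey*b/1000))
O=np.array([.6165,.0438,.052])
for b in (14,29):
  for a in(-16,16): print('stop',a,b,pr(O+ex*a/1000+ey*b/1000))
print('hole2',pr(np.array([.6165,.0438,.043])-ey*.036))
```

```text
pin [316.41807299 308.2903801 ]
tip corner rackx -12 racky -10 [316.48941108 304.331288  ]
tip corner rackx -12 racky 10 [274.57691493 284.4263473 ]
tip corner rackx 12 racky -10 [360.31524281 278.88565784]
tip corner rackx 12 racky 10 [318.45843322 259.50205257]
stop -16 14 [258.2855189  299.55934943]
stop 16 14 [316.71037925 266.27705218]
stop -16 29 [227.63261612 284.81780218]
stop 16 29 [286.09960511 252.04140137]
hole2 [392.48383991 354.19978448]
```

Run:
```python
from h import *
im,d=load('side'); P=pts('side',d); q=P-np.array([.6173,.0448,0]); ex=np.array([.9655,.2605,0]);ey=np.array([-.2605,.9655,0])
a=q@ex*1000;b=q@ey*1000;z=P[...,2]*1000
for lo in range(56,90,4):
    m=(abs(a)<30)&(abs(b)<30)&(z>lo)&(z<=lo+4)
    if m.sum(): print(lo,m.sum(),'x',np.percentile(a[m],[2,98]).round(1),'y',np.percentile(b[m],[2,98]).round(1))
```

```text
56 3 x [-4.1 -2.2] y [ 3.8 13.3]
60 23 x [-7.7  0.3] y [-10.3  11.4]
64 11 x [-6.2  1.4] y [-10.9  11.8]
68 18 x [-8.9  5.5] y [-11.6  10.7]
72 17 x [-9.3  3.9] y [-10.3  12.3]
76 19 x [-10.    5.1] y [-10.1   9.6]
80 21 x [-9.   8.5] y [-10.4   9.4]
84 18 x [-10.4   7.2] y [-10.3  12.4]
88 25 x [-11.6   8. ] y [-11.4  12.7]
```

The fingertip is confirmed 20 mm wide along the rack's y. Pressing now.

Request:
{"api": "send_rows", "payload": {"steps": [[0,-0.05,0.4,0,0],[0,-0.05,0.8,0,0],[0,-0.05,1.0,0,0],[0,-0.05,1.2,0,0],[0,-0.05,1.3,0,0],[0,-0.05,1.3,0,0],[0,-0.05,1.3,0,0]]}}

```text
t: 3.35
ee_pos: [0.6165, 0.0444, 0.0518]
tcp_rot: [1.911, 2.493, 0.001]
ft_force: [-1.2, -0.6, 5.8]
opening: 0.0006
grasp_force: 2.6
```

```bash
python3 go.py 0.6162 0.0448 0.0515 15.1
```

```text
shift cm [ 0.05 -0.02  0.03] turn -0.001 yaw 15.06 tilt [ 5.e-04  1.e-04 -1.e+00] t 3.35
```

Request:
{"api": "send_rows", "payload": {"steps": [[0,0,0.05,0,0],[0,0,0.05,0,0],[0,0,0.05,0,0]]}}

```text
t: 3.65
ee_pos: [0.6165, 0.0444, 0.0514]
tcp_rot: [1.911, 2.493, 0.001]
ft_force: [-1.0, 0.6, 5.6]
opening: 0.0003
grasp_force: 2.6
```

Request:
{"api": "send_rows", "payload": {"steps": [[0.2,0,0.03,0,0],[0.4,0,0.03,0,0],[0.6,0,0.03,0,0],[0.8,0,0.03,0,0],[1.0,0,0.03,0,0],[1.2,0,0.03,0,0],[1.2,0,0.03,0,0]]}}

```text
t: 4.35
ee_pos: [0.6137, 0.0558, 0.0513]
tcp_rot: [1.911, 2.492, 0.001]
ft_force: [0.3, 0.1, 6.6]
opening: 0.0005
grasp_force: 4.0
```

Run:
```python
from h import *
im2,_=shot('side')
cv2.imwrite('pics/pin3.png',cv2.resize(im2[170:270,310:430],None,fx=6,fy=6,interpolation=cv2.INTER_CUBIC)[:600,...,::-1])
```

```text
(no output)
```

View pics/pin3.png

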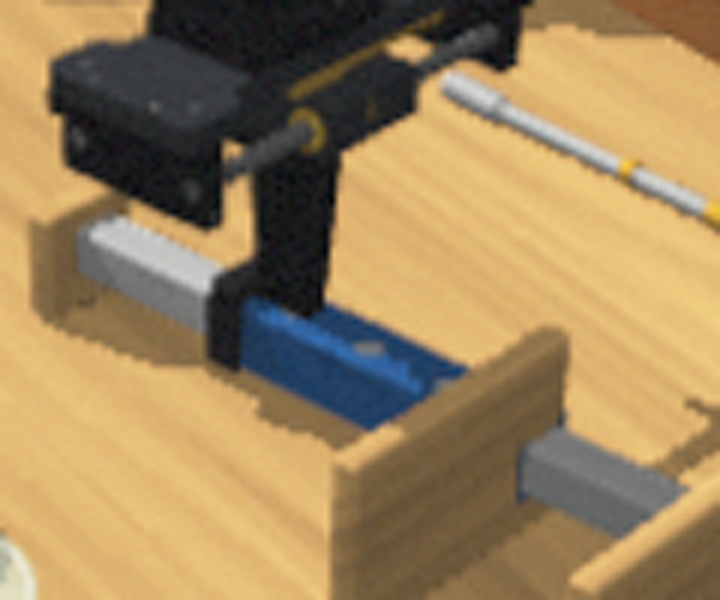

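The tube is sliding: collar now at crop (225,310), about 9 mm out. I'll carry on.

Request:
{"api": "send_rows", "payload": {"steps": [[0.3,0,0,0,0],[0.6,0,0,0,0],[0.9,0,0,0,0],[1.2,0,0,0,0],[1.5,0,0,0,0],[1.8,0,0,0,0],[2.1,0,0,0,0],[2.2,0,0,0,0]]}}

```text
t: 5.2
ee_pos: [0.608, 0.0771, 0.0513]
tcp_rot: [1.91, 2.493, 0.001]
ft_force: [-0.1, -1.1, 5.6]
opening: 0.0005
grasp_force: 3.9
```

Request:
{"api": "send_rows", "payload": {"steps": [[0.1,0,0,0,0],[0.2,0,0,0,0],[0.3,0,0,0,0],[0.4,0,0,0,0],[0.4,0,0,0,0]]}}

```text
t: 5.7
ee_pos: [0.6069, 0.081, 0.0513]
tcp_rot: [1.91, 2.493, 0.001]
ft_force: [0.2, -0.9, 7.7]
opening: 0.0004
grasp_force: 3.9
```

Request:
{"api": "send_rows", "payload": {"steps": [[0.1,0,0,0,0],[0.15,0,0,0,0],[0.2,0,0,0,0],[0.2,0,0,0,0]]}}

```text
t: 6.1
ee_pos: [0.6065, 0.0823, 0.0513]
tcp_rot: [1.91, 2.492, 0.0]
ft_force: [1.3, -5.7, 4.7]
opening: 0.0006
grasp_force: 4.6
```

Request:
{"api": "send_rows", "payload": {"steps": [[0.1,0,0,0,0],[0.1,0,0,0,0]]}}

```text
t: 6.3
ee_pos: [0.6065, 0.0827, 0.0513]
tcp_rot: [1.909, 2.492, -0.0]
ft_force: [0.4, -9.9, 5.8]
opening: 0.0005
grasp_force: 6.7
```

The force climbs against a hard stop, so the pin has snapped in. I'll back off, lift, and go towards the yerbera so I can look.

Request:
{"api": "send_rows", "payload": {"steps": [[-0.5,0,0,0,0],[-0.6,0,-1,0,0],[-0.6,0,-4,0,0],[-0.6,0,-8,0,9.4],[-0.6,0,-12,0,9.4],[-0.6,0,-16,0,9.4],[-4.6,0,-17,0,9.4],[-9,0,-17,0,9.4]]}}

```text
t: 7.1
ee_pos: [0.6297, -0.0027, 0.224]
tcp_rot: [1.905, 2.493, 0.004]
ft_force: [0.1, 0.4, -0.6]
opening: 0.0349
grasp_force: 0.0
```

```bash
python3 go.py 0.4515 -0.3325 0.215 14.7
```

```text
shift cm [-27.14 -25.86   0.84] turn 0.009 yaw 15.23 tilt [ 4.2e-03 -3.0e-04 -1.0e+00] t 7.1
```

Request:
{"api": "send_rows", "payload": {"steps": [[-3.4,-3.2,0,0.009,9.4],[-6.8,-6.4,0,0.009,9.4],[-10.2,-9.7,0,0.009,9.4],[-13.6,-13,0,0.009,9.4],[-17,-16.2,0,0.009,9.4],[-20.4,-19.4,0,0.009,9.4],[-23.8,-22.6,0,0.009,9.4],[-27.1,-25.8,0,0.009,9.4]]}}

```text
t: 7.9
ee_pos: [0.4492, -0.333, 0.2213]
tcp_rot: [1.922, 2.485, 0.0]
ft_force: [0.6, 1.0, 0.0]
opening: 0.0928
grasp_force: 0.0
```

Request:
{"api": "send_rows", "payload": {"steps": [[0,0,0,0,9.4],[0,0,0,0,9.4],[0,0,0,0,9.4]]}}

```text
t: 8.2
ee_pos: [0.4507, -0.3309, 0.2209]
tcp_rot: [-1.921, -2.485, -0.0]
ft_force: [1.2, -0.2, 0.2]
opening: 0.0938
grasp_force: 0.0
```

```bash
python3 go.py 0.4515 -0.3325 0.10 14.7
python3 - <<'E'
from h import *
im,d=shot('top');im2,d2=shot('side')
P=pts('top',d);X,Y,Z=np.moveaxis(P,-1,0)
m=((Z>.066)&(Z<.085)&(X>.52)&(X<.72)&(Y>-.22)&(Y<.2)).astype(np.uint8)
n,l,s,c=cv2.connectedComponentsWithStats(m)
for i in range(1,n):
    if s[i,4]>60: print('plate',cv2.minAreaRect((P[l==i][:,:2]*1000).astype(np.float32)))
a=cv2.resize(im[130:230,230:430],(800,400)); b=cv2.resize(im2[180:290,300:450],(270,198))
o=np.zeros((600,800,3),np.uint8);o[:400]=a;o[402:600,:270]=b
k=cv2.resize(im2[230:450,300:520],(198,198));o[402:600,280:478]=k
k=cv2.resize(im[220:370,410:560],(198,198));o[402:600,490:688]=k
cv2.imwrite('pics/chk.png',o[...,::-1])
E
```

```text
shift cm [-0.18  0.04 12.09] turn -0.002 yaw 14.58 tilt [-1.e-04  4.e-04 -1.e+00] t 8.2
plate ((625.526123046875, -154.4395751953125), (112.76718139648438, 13.441511154174805), 15.376970291137695)
plate ((625.239501953125, -31.276935577392578), (49.3772087097168, 12.28701114654541), 14.929121971130371)
```

View pics/chk.png

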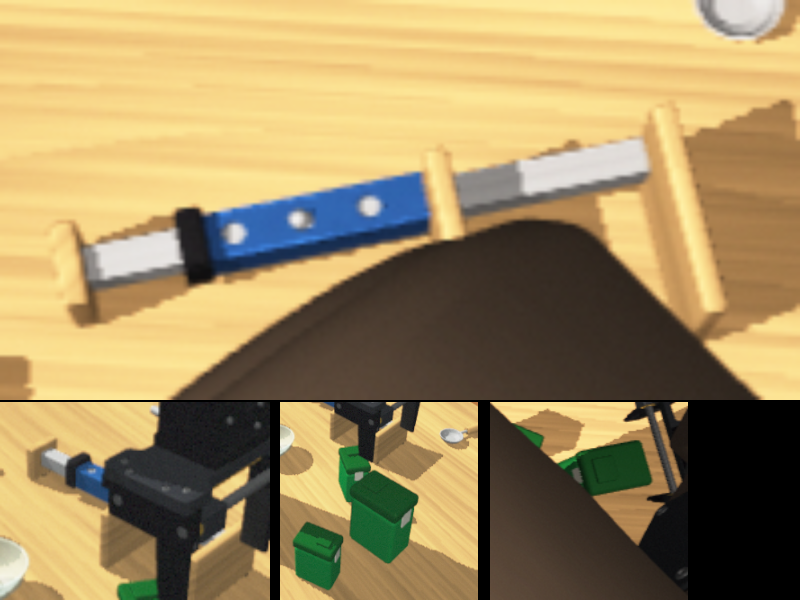

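The pin now stands in the middle hole (crop 300,220, with a shadow), so exactly one hole out, and the plate has moved. Next I descend on the yerbera.

Request:
{"api": "send_rows", "payload": {"steps": [[-0.1,0.04,3,0,9.4],[-0.18,0.04,6,0,9.4],[-0.18,0.04,9,0,9.4],[-0.18,0.04,12,0,9.4],[-0.18,0.04,14,0,9.4],[-0.18,0.04,15.2,0,9.4],[-0.18,0.04,15.2,0,9.4],[-0.18,0.04,15.2,0,9.4]]}}

```text
t: 9.1
ee_pos: [0.4518, -0.3332, 0.0695]
tcp_rot: [1.921, 2.485, 0.0]
ft_force: [-0.2, 0.6, 0.3]
opening: 0.0942
grasp_force: 0.0
```

```bash
python3 go.py 0.4515 -0.3325 0.069 14.7
```

```text
shift cm [ 0.08 -0.01  0.05] turn -0.002 yaw 14.59 tilt [ 6.e-04 -4.e-04 -1.e+00] t 9.1
```

Request:
{"api": "send_rows", "payload": {"steps": [[0.05,0,0,0,7],[0.05,0,0,0,6.4],[0.05,0,0,0,5.6],[0.05,0,0,0,5.6],[0.05,0,0,0,5.6],[0.05,0,0,0,5.6],[0.05,0,0,0,5.6],[0.05,0,0,0,5.6]], "force": 25}}

```text
t: 9.9
ee_pos: [0.4512, -0.333, 0.0691]
tcp_rot: [1.922, 2.485, 0.0]
ft_force: [-1.8, -0.1, 5.4]
opening: 0.0643
grasp_force: 25.0
```

Request:
{"api": "send_rows", "payload": {"steps": [[0,0,-0.3,0,5.4],[0,0,-1,0,5.4],[0,0,-2,0,5.4],[0,0,-4,0,5.4],[0,0,-6,0,5.4],[0,0,-8,0,5.4],[0,0,-10,0,5.4],[0,0,-11,0,5.4]]}}

```text
t: 10.7
ee_pos: [0.4514, -0.333, 0.1809]
tcp_rot: [1.921, 2.483, -0.0]
ft_force: [0.8, 0.2, -5.3]
opening: 0.0639
grasp_force: 25.0
```

```bash
python3 go.py 0.5979 -0.0982 0.18 15.1; python3 go.py 0.5979 -0.0982 0.07 15.1
```

```text
shift cm [19.05 20.08  0.08] turn -0.009 yaw 14.56 tilt [ 0.0017 -0.0014 -1.    ] t 10.7
shift cm [19.07 20.06 11.08] turn -0.009 yaw 14.56 tilt [ 0.0017 -0.0014 -1.    ] t 10.7
```

The opening of 64 mm suggests the pads overlap the lid's rim, so I'll check how it hangs.

Run:
```python
from h import *
im2,d2=shot('side');im,d=shot('top')
o=np.zeros((600,800,3),np.uint8)
o[:,:500]=cv2.resize(im2[190:430,330:530],(500,600)); o[:300,500:]=cv2.resize(im[200:320,430:550],(300,300))
cv2.imwrite('pics/hang.png',o[...,::-1])
print(bot.get_state()['ft_force'],bot.get_state()['torque'])
```

```text
[ 0.39186024 -0.67003747 -5.76549182] [-0.07591202  0.02122189 -0.03520779]
```

View pics/hang.png

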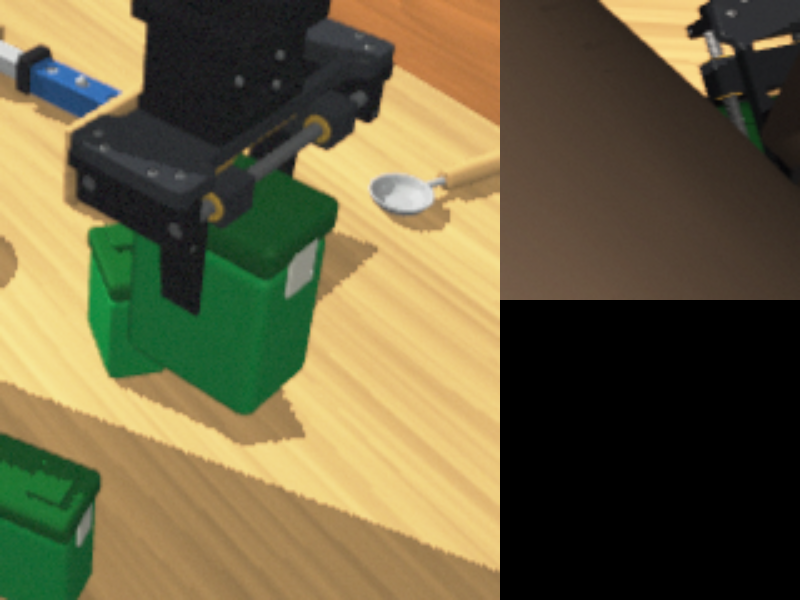

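The tin hangs upright and whole, with the lid on. Its bottom corner is at pixel (428,355) and the left bottom corner at about (383,336). I'll check its height and offset by ray.

```bash
python3 - <<'E'
from h import *
im,d=load('side');P=pts('side',d);X,Y,Z=np.moveaxis(P,-1,0)
hsv=cv2.cvtColor(im,cv2.COLOR_RGB2HSV);g=(cv2.inRange(hsv,(50,110,25),(80,255,255))>0)
s=bot.get_state();q=P-s['ee_pos'];R=cv2.Rodrigues(s['tcp_rot'])[0];L=q@R*1000
m=g&(abs(L[...,0])<70)&(abs(L[...,1])<50)&(L[...,2]<130)&(L[...,2]>-60)
print('z',np.percentile(Z[m],[0.5,2,50,98,99.5]))
for lo in range(110,250,14):
    k=m&(Z*1000>lo)&(Z*1000<lo+14)
    if k.sum()>5: print(lo,k.sum(),'x',np.percentile(L[k][:,0],[1,99]).round(1),'y',np.percentile(L[k][:,1],[1,99]).round(1))
E
python3 go.py 0.5979 -0.0982 0.19 15.1
```

```text
z [0.11706068 0.12076504 0.17800258 0.23511497 0.23569027]
110 206 x [-45.4  38.3] y [-31.5  17.4]
124 522 x [-45.3  39.7] y [-31.9  19.5]
138 555 x [-45.3  38.6] y [-32.   19.9]
152 562 x [-45.5  38.8] y [-31.6  19.7]
166 479 x [-45.5  39.6] y [-35.5  21.2]
180 434 x [-45.3  39.4] y [-37.7  21.3]
194 375 x [-45.3  37.6] y [-39.9  23.2]
208 236 x [-47.2  -7.8] y [-33.   23.4]
222 1125 x [-47.3   4.1] y [-32.8  26.4]
236 17 x [-39.7   6.1] y [-26.6  15.7]
shift cm [19.05 20.08 -0.99] turn -0.01 yaw 14.55 tilt [ 0.0018 -0.0015 -1.    ] t 10.8
```

Request:
{"api": "send_rows", "payload": {"steps": [[1.5,1.5,-1,0,5.4],[4,4.2,-1,0,5.4],[7,7.4,-1,-0.005,5.4],[10,10.5,-1,-0.01,5.4],[13,13.7,-1,-0.01,5.4],[16,16.8,-1,-0.01,5.4],[18,19,-1,-0.01,5.4],[19,20,-1,-0.01,5.4]]}}

```text
t: 11.6
ee_pos: [0.5976, -0.0963, 0.1875]
tcp_rot: [-1.906, -2.495, 0.0]
ft_force: [-0.5, -1.1, -5.5]
opening: 0.064
grasp_force: 25.0
```

Request:
{"api": "send_rows", "payload": {"steps": [[0,0,0,0,5.4],[0,0,0,0,5.4],[0,0,0,0,5.4],[0,0,0,0,5.4]]}}

```text
t: 12.0
ee_pos: [0.5966, -0.0997, 0.1887]
tcp_rot: [-1.911, -2.493, 0.0]
ft_force: [0.9, -0.1, -5.0]
opening: 0.0642
grasp_force: 25.0
```

```bash
python3 go.py 0.5978 -0.0978 0.16 15.1;python3 - <<'E'
from h import *
im,d=shot('side');P=pts('side',d);X,Y,Z=np.moveaxis(P,-1,0)
hsv=cv2.cvtColor(im,cv2.COLOR_RGB2HSV);g=(cv2.inRange(hsv,(50,110,25),(80,255,255))>0)
ex=np.array([.9655,.2605,0]);ey=np.array([-.2605,.9655,0]);q=P-np.array([.598,-.0985,0]);a=q@ex*1000;b=q@ey*1000
k=g&(Z>.13)&(Z<.18)&(abs(a)<80)&(abs(b)<80);print('tin in bay frame x',np.percentile(a[k],[1,99]),'y',np.percentile(b[k],[1,99]))
w=(abs(a)<90)&(abs(b)<90)&~g
# pine plates: faces
for nm,lo,hi in(('fixed',-75,-48),('slide',45,75)):
    k=w&(Z>.02)&(Z<.078)&(b>lo)&(b<hi)&(a>-60)&(a<80); print(nm,k.sum(),np.percentile(b[k],[2,25,50,75,98]).round(1),'x',np.percentile(a[k],[1,99]).round(1))
cv2.imwrite('pics/above.png',cv2.resize(im[130:310,330:540],(700,600))[...,::-1])
E
```

```text
shift cm [0.15 0.17 2.87] turn -0.001 yaw 15.05 tilt [-2.e-04  1.e-04 -1.e+00] t 12.0
tin in bay frame x [-34.3166405   18.99989039] y [-46.96272137  35.19399212]
fixed 1042 [-64.8 -63.8 -63.1 -61.7 -53.5] x [-46.2  64.2]
slide 914 [48.5 54.6 55.4 56.6 64.6] x [-46.2  60.4]
```

View pics/above.png

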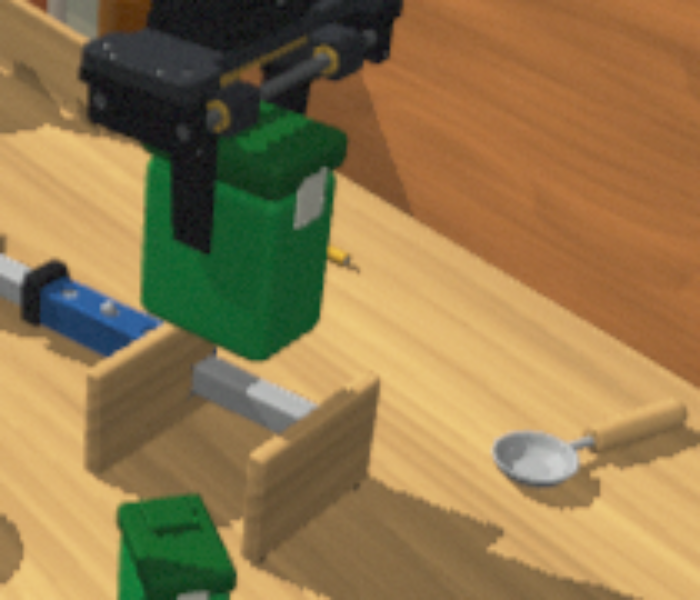

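The tin hangs upright over the bay. Plate tops are at picture (150,340) and (320,420). The tin sits a few mm too far towards the fixed plate, so I'll shift +3.5 mm in rack y and +2.5 mm in x, then descend.

Request:
{"api": "send_rows", "payload": {"steps": [[0.2,0.1,0.5,0,5.4],[0.35,0.25,1.5,0,5.4],[0.35,0.25,2.5,0,5.4],[0.35,0.25,2.5,0,5.4],[0.35,0.25,2.5,0,5.4],[0.35,0.25,2.5,0,5.4]]}}

```text
t: 12.65
ee_pos: [0.5987, -0.0947, 0.164]
tcp_rot: [1.91, 2.494, 0.0]
ft_force: [0.5, -0.7, -5.0]
opening: 0.064
grasp_force: 25.0
```

```bash
cat > gap.py <<'E'
from h import *
im,d=shot('side');P=pts('side',d);X,Y,Z=np.moveaxis(P,-1,0)
hsv=cv2.cvtColor(im,cv2.COLOR_RGB2HSV);g=(cv2.inRange(hsv,(50,110,25),(80,255,255))>0)
ex=np.array([.9655,.2605,0]);ey=np.array([-.2605,.9655,0]);q=P-np.array([.598,-.0985,0]);a=q@ex*1000;b=q@ey*1000
def mode(v): h,e=np.histogram(v,bins=np.arange(v.min(),v.max()+1,.5)); i=h.argmax(); return np.median(v[abs(v-e[i])<1.5]).round(1)
s=bot.get_state();zb=s['ee_pos'][2]-.069
k=g&(Z>max(zb+.02,.02))&(Z<zb+.095)&(abs(a)<60)&(abs(b)<60)
k1=k&(a>-25)&(b<-30);print('tin -y face',mode(b[k1]),'-x face',mode(a[k&(b>-38)&(a<-20)]))
w=(abs(a)<90)&(abs(b)<90)&~g&(Z>.015)&(Z<.073)&(a<70)
k=w&(b>-75)&(b<-55);print('fixed outer',mode(b[k]))
k=w&(b>48)&(b<70);print('slide inner',mode(b[k]) if k.sum()>20 else None)
k=w&(b>50)&(b<70)&(a<-40);print('slide front',mode(a[k]) if k.sum()>5 else None)
print(s['ee_pos'],s['ft_force'])
E
python3 gap.py; python3 go.py 0.5978 -0.0978 0.071 15.1
```

```text
tin -y face -41.4 -x face -28.5
fixed outer -63.6
slide inner 55.3
slide front -44.9
[ 0.59866286 -0.09471653  0.1641006 ] [ 0.37398937 -0.34414414 -6.66930474]
shift cm [-0.27 -0.17  9.31] turn 0.0 yaw 15.13 tilt [ 5.e-04 -1.e-04 -1.e+00] t 12.7
```

Gaps are now 10.2 mm and 8.7 mm, nearly centred. I'll lower it.

Request:
{"api": "send_rows", "payload": {"steps": [[-0.06,-0.1,1,0,5.4],[-0.06,-0.1,2.5,0,5.4],[-0.06,-0.1,4,0,5.4],[-0.06,-0.1,5.5,0,5.4],[-0.06,-0.1,7,0,5.4],[-0.06,-0.1,8.2,0,5.4],[-0.06,-0.1,8.8,0,5.4],[-0.06,-0.1,8.8,0,5.4]]}}

```text
t: 13.5
ee_pos: [0.5974, -0.0954, 0.075]
tcp_rot: [-1.909, -2.494, 0.001]
ft_force: [-0.3, 0.1, -5.0]
opening: 0.0641
grasp_force: 25.0
```

```bash
python3 gap.py
```

```text
tin -y face -41.7 -x face -30.0
fixed outer -63.5
slide inner 55.4
slide front -45.0
[ 0.59769113 -0.09550505  0.0756824 ] [ 0.44526002 -0.57467858 -5.25916414]
```

Centred in both axes. Now for the last few millimetres, slowly.

Request:
{"api": "send_rows", "payload": {"steps": [[0,0,0.1,0,5.4],[0,0,0.2,0,5.4],[0,0,0.3,0,5.4],[0,0,0.4,0,5.4],[0,0,0.45,0,5.4],[0,0,0.5,0,5.4],[0,0,0.5,0,5.4]]}}

```text
t: 14.25
ee_pos: [0.5977, -0.0955, 0.0708]
tcp_rot: [-1.91, -2.494, -0.0]
ft_force: [0.6, -1.0, -5.6]
opening: 0.064
grasp_force: 25.0
```

Request:
{"api": "send_rows", "payload": {"steps": [[0,0,0.05,0,5.4],[0,0,0.1,0,5.4],[0,0,0.15,0,5.4],[0,0,0.15,0,5.4]]}}

```text
t: 14.65
ee_pos: [0.5977, -0.0955, 0.0692]
tcp_rot: [-1.91, -2.494, -0.0]
ft_force: [0.1, -0.0, -5.2]
opening: 0.0643
grasp_force: 25.0
```

Request:
{"api": "send_rows", "payload": {"steps": [[0,0,0.05,0,5.4],[0,0,0.1,0,5.4],[0,0,0.1,0,5.4]]}}

```text
t: 14.95
ee_pos: [0.5977, -0.0956, 0.0691]
tcp_rot: [1.909, 2.494, 0.0]
ft_force: [-3.2, -0.6, 5.2]
opening: 0.0635
grasp_force: 25.0
```

Request:
{"api": "send_rows", "payload": {"steps": [[0,0,0.05,0,5.4],[0,0,0.1,0,5.4],[0,0,0.1,0,5.4]]}}

```text
t: 15.25
ee_pos: [0.5977, -0.0956, 0.069]
tcp_rot: [1.909, 2.494, 0.0]
ft_force: [-8.2, 0.7, 15.6]
opening: 0.0638
grasp_force: 25.0
```

Seated: it's on the flap, with force 15 N. I'll relieve 1.5 mm so there's no load, then open slowly.

Request:
{"api": "send_rows", "payload": {"steps": [[0,0,-0.1,0,5.4],[0,0,-0.13,0,5.4],[0,0,-0.13,0,6.5],[0,0,-0.13,0,7.2],[0,0,-0.13,0,8],[0,0,-0.13,0,9.4],[0,0,-0.13,0,9.4],[0,0,-0.13,0,9.4]]}}

```text
t: 16.05
ee_pos: [0.5977, -0.0955, 0.0686]
tcp_rot: [1.91, 2.494, 0.0]
ft_force: [-0.1, 0.7, 0.7]
opening: 0.0932
grasp_force: 0.0
```

Request:
{"api": "send_rows", "payload": {"steps": [[0,0,0,0,9.4],[0,0,-1,0,9.4],[0,0,-3,0,9.4],[0,0,-6,0,9.4],[0,0,-10,0,9.4],[0,0,-14,0,9.4],[0,0,-17,0,9.4],[0,0,-18,0,9.4]]}}

```text
t: 16.85
ee_pos: [0.5984, -0.0957, 0.2527]
tcp_rot: [1.907, 2.491, 0.003]
ft_force: [-0.2, 0.5, -0.7]
opening: 0.0936
grasp_force: 0.0
```

Request:
{"api": "send_rows", "payload": {"steps": [[4,-4,0,0,9.4],[8,-8,0,0,9.4],[12,-10,0,0,9.4],[16,-11,0,0,9.4],[20,-12,0,0,9.4],[24,-12,0,0,9.4],[26,-12,0,0,9.4],[26,-12,0,0,9.4]]}}

```text
t: 17.65
ee_pos: [0.413, 0.1258, 0.2484]
tcp_rot: [-1.906, -2.497, 0.0]
ft_force: [0.5, 0.4, -0.3]
opening: 0.0941
grasp_force: 0.0
```

```bash
python3 gap.py
python3 - <<'E'
from h import *
im,d=shot('top');im2,_=load('side');P=pts('top',d);X,Y,Z=np.moveaxis(P,-1,0)
def r(m,z0):
    n,l,s,c=cv2.connectedComponentsWithStats(m.astype(np.uint8))
    for i in range(1,n):
        if s[i,4]>60: print(z0,cv2.minAreaRect((P[l==i][:,:2]*1000).astype(np.float32)))
w=(X>.5)&(X<.72)&(Y>-.22)&(Y<.2)
r(w&(Z>.068)&(Z<.084),'plate'); r(w&(Z>.114)&(Z<.135),'lid')
o=np.zeros((600,800,3),np.uint8);o[:300]=cv2.resize(im[120:270,100:500],(800,300));o[300:,:400]=cv2.resize(im2[150:330,280:520],(400,300));o[300:,400:]=cv2.resize(im[180:480,120:520],(400,300))
cv2.imwrite('pics/end.png',o[...,::-1])
E
```

```text
plate ((625.2948608398438, -154.3472137451172), (111.63362121582031, 12.775075912475586), 15.214139938354492)
plate ((594.6832275390625, -39.597412109375), (113.04571533203125, 12.32935905456543), 15.080840110778809)
plate ((572.2918090820312, -103.67329406738281), (18.775569915771484, 88.05186462402344), 3.0384573936462402)
lid ((599.1618041992188, -99.34564208984375), (64.6845474243164, 92.17595672607422), 15.405817985534668)Traceback (most recent call last):
  File "gap.py", line 8, in <module>
    k1=k&(a>-25)&(b<-30);print('tin -y face',mode(b[k1]),'-x face',mode(a[k&(b>-38)&(a<-20)]))
                                             ~~~~^^^^^^^
  File "gap.py", line 5, in mode
    def mode(v): h,e=np.histogram(v,bins=np.arange(v.min(),v.max()+1,.5)); i=h.argmax(); return np.median(v[abs(v-e[i])<1.5]).round(1)
                                                   ~~~~~^^
    return umr_minimum(a, axis, None, out, keepdims, initial, where)
ValueError: zero-size array to reduction operation minimum which has no identity
```

View pics/end.png

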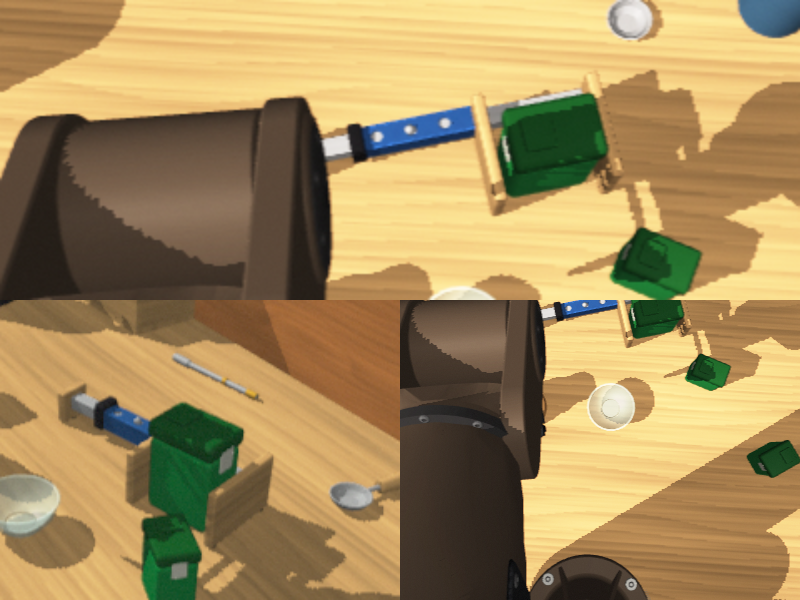

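The end picture shows the tin seated square between the plates (lid yaw 15.4° against the plates' 15.1°, centred to about 1 mm). The pin is in the middle hole, crop (410,130), the bowl and other tins have not moved, and the gripper is clear. I'm handing in.

```bash
python3 -c "
from station import bot
print(bot.finish_job())"
```

```text
the job is handed in; nothing more can be done
None
```

The blue tube is out to the next hole with the pin up through it. The green yerbera stands upright in the widened bay, square and centred to about 1 mm, gripper clear; the job was handed in at about 18 s, and I did not recheck the sugar canister and the gourd in the last pictures.

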